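# Nudge a specimen block home under the microscope

### The job

Pick up the ball-ended probe and use it to nudge the clear specimen block gently along the stage fence until it rests against the end stop; the stop is hidden inside the housing under the lamp ring, so feel for it and do not force the block against it. Then lay the probe back down on the dark rubber mat. Touch the block with the probe only, and do not knock the microscope or disturb the jar, the dish and the tweezers.

Things in the scene. Friction and masses are not known exactly. Their poses are not given: they have to be found in the camera images.
- scope: Screen microscope, fixed, 430 mm high: white base (x -95 to 95, y -90 to 160, 22 mm high), black stage, column at y = 118 mm, lens tube with a black lamp ring 94 mm across over the stage. Origin on the table under the lens axis; z up; x runs along the stage fence, away from the robot, the way the block must go; y points to the column.
- stage_mid (a point): Centre of the stage's flat top, 50 mm above the table, under the lens; axes as the microscope's; stage 170 mm in x, 120 in y. Lamp ring 74 mm above it. Aluminium housing at x 22 to 85 mm, y -33 to 29, 23 mm high (30 at its screw), open towards -x, 20 mm high inside: the block's far end goes in. The end stop's face in it (12 mm high) is clamped anywhere from x = 28 to 48 mm, not given.
- fence_mid (a point): Point on the fence's working face, 6 mm above the stage, at the stage's middle (y = 19 mm from stage_mid); axes as the microscope's. The fence is an aluminium bar along x (-65 to 85), 6 mm thick in y, 12 mm high, fixed.
- finger_pin (a point): Tip pin (9 mm across, 14 mm high) of the sprung finger at the stage's front, opposite the fence. It presses the block's long side against the fence with about 2 to 3 N, so the block drags with about 1.5 to 3 N when pushed and stays where it is left. Finger pivot: 53 mm in -x and 22 mm in -y of the pin, 18 mm high.
- block_center (a point): Centre (half-way up) of the loose clear resin block with a pressed herb on white card inside: 74 mm along its x, 38 mm in y, 16 mm high, about 60 g. It lies flat on the stage along the fence, between fence and sprung finger, its x along the microscope's x, and starts 20 to 60 mm short of the end stop. It marks easily: never press on it with more than 10 N.
- probe_grip (a point): Middle of the probe's wooden handle (half-way up), its place to be gripped. Handle 90 mm long in x, 12 mm wide in y, 13 mm high; x points along the probe to its ball end. The probe weighs about 40 g and balances 10 mm ahead of here. It lies flat on the mat, this point 6.5 mm above the mat's top.
- probe_tip (a point): Front of the 9 mm steel ball at the end of the probe's 5 mm shaft, 116 mm ahead of probe_grip on the same axis; same axes.
- mat: Dark rubber mat 200 (x) x 130 (y) x 3 mm, fixed on the table; origin at the centre of its underside.
- jar: Amber glass jar with black lid, 56 mm across, 85 mm high, loose; origin at the centre of its underside. Bystander.
- dish: White shallow dish 90 mm across, 16 mm high, loose; origin at the centre of its underside. Bystander.
- tweezers: Steel tweezers, 120 mm long, 8 mm high, loose, lying on the table; origin at the centre of the underside. Bystander.
Things that resemble listed ones, but are neither listed nor needed, are in the scene too. Of the things that look like the part that bears probe_grip, the smaller one is meant.

How it is judged:
On the way, in this order (a step that is already met when the one before it is completed fails the run):
1. the probe is held, clear of the mat (height (world z) of probe_grip above 0.03 m and contact force between the fingers and probe above 1 N), for 0.2 s.
2. the probe has brought the block against the end stop (x of endstop_c0 in the frame of block_center below 0.043 m and height (world z) of probe_grip above 0.03 m), for 0.2 s.
At the end, for the whole second after the job is handed in: The block lies flat on the stage, within 1.5 mm of the end stop, within 2 mm of and parallel (2.3 degrees) to the fence, at rest; the probe lies flat and at rest with the middle of its handle on the mat (x of endstop_c0 in the frame of block_center below 0.043 m and y of block_center in the frame of scope between -0.002 and 0.002 m and angle between the x axis of block_center and the x axis of scope, either way round below 0.04 rad and z of block_center in the frame of scope below 0.06 m and linear speed of block below 0.01 m/s and x of probe_grip in the frame of mat between -0.095 and 0.095 m and y of probe_grip in the frame of mat between -0.06 and 0.06 m and height (world z) of probe_grip below 0.014 m and linear speed of probe below 0.02 m/s); the robot touches nothing.
It fails at once if the probe presses on the block with more than 10 N (contact force between probe and block above 10 N).
It fails at once if the block is knocked along (faster than 0.15 m/s) (linear speed of block above 0.15 m/s).
It fails at once if the gripper or arm touches the block (contact force between any of the fingers, the arm and block above 0.3 N).
It fails at once if the robot or the probe knocks the microscope (contact force between any of the fingers, the arm and scope above 5 N or contact force between probe and scope above 12 N).
It fails at once if a bystander is moved by more than 20 mm (distance of any of jar, dish, tweezers from where it was at the start of the episode above 0.02 m).
It also fails if it takes over 72 s, if anything falls off the work surface, if the arm or the gripper's body presses on something with over 40 N, if the wrist force passes 120 N, or if a joint passes its speed limit or range.

### The arm

A 6-joint arm with a two-finger parallel gripper is mounted at the origin on the work surface. World frame = base frame: x ahead of the robot, y to its left, z up, the work surface at z = 0. Lengths are in m, angles in rad, forces in N, time in s.
With the tool pointing down it reaches from about 0.35 to 0.85 m from the base axis. Payload 8.1 kg.
Tool frame: the origin (TCP) lies at the centre of the arm's flange, where the gripper is bolted on; the fingertips stand 186 mm ahead of it and the grasp point (between the pads) lies 167 mm ahead of it; z points along the fingers, y is the line along which they close (so a half turn about z gives the same grasp; the last joint's range is limited). The gripper opens to 93 mm and grips with 3 to 60 N. Pads are 15 mm wide; open, the fingers measure 128 mm over their backs; the gripper's body (75 mm by 188 mm) begins 65 mm behind the grasp point.
Start: joints at [-1.222, 0.13, 1.488, -0, 1.523, -0.085], TCP at [0.252, -0.544, 0.405] pointing down, gripper open.
Joint ranges: [-2.96, 2.96], [-0.89, 2.26], [0.02, 2.5], [-1.34, 4.48], [0, 2.73], [-2.66, 2.66]. Speed limits (rad/s): [2.39, 2.39, 2.79, 3.14, 3.14, 3.14].

### API

Orientations are given as a rotation vector (axis times angle).
In Python, from plant import robot gives the robot as it stands.
- The arm moves only by the tool apply_moves, never from a script. Its argument "series" is a list of rows, each a list of 2 entries, a list of its own where there are three numbers: the shift along the tool's x, y, z in mm, then the turn, a rotation vector about the tool's x, y, z in rad. A call has 1 to 12 rows; each row shifts and turns the commanded pose from where the row before left it, along the tool's axes as they then stand; what a row does not reach is not made up. A row lasts 1/12 s, in which the tool goes at most 41.7 mm and 7.16 degrees, less where a joint would pass 70% of its speed; a pose out of reach is approached as far as the arm can. A call is refused whole if a number of a shift passes 41.7 or a number of a turn 0.125, either way. A call with a gripper value outside its range is refused whole. "claw" is the opening, from 0 (shut) to 1 (fully open), set as the call begins (left out, the last holds). The fingers move at their own pace and stop on an object; "newtons" is the grip in N (left out, the last holds). Time passes only in rows, so rows that do not move let the fingers close. It gives the time, the measured TCP pose, the force, the opening and the grip force at its end, in the units of the state.
- robot.read_state(): the state, without advancing time (a new reading comes with each control period).
- robot.read_camera(name): name is "side" or "top" or "wrist"; returns (picture, depth): 420x560x3 uint8, blue, green, red; 420x560 float32, m along the optical axis (not along the pixel's ray), 0 where there is no reading.
- robot.calibration(name): a dict with "fx", "fy", "cx", "cy" (pixels), "extrinsics" (4x4, takes a point from world to camera coordinates). Camera axes: x right, y down, z forward; pixel columns grow to the right and rows downward; lengths in m; the calibration is good to about 2 mm. A picture is of the moment at which its call begins: read the wrist's pose just before it. calibration takes no time and is no camera call; for the wrist camera it gives the pose at the moment of the call.
- robot.close_job(): hands the job in; it is judged then, once.
The state is a dict: "t": time; "q": joint angles; "dq": joint speeds; "joint_torque": joint torques, N m; "tool_pos": TCP position; "orientation": TCP orientation; "force": force on the tool from outside, world axes, zero at the start; "wrist_torque": the same for the moment, N m; "opening": finger opening in m; "gripper_force": force on a finger pad.
Only numpy, scipy, OpenCV 4.12 (cv2) and the standard library are available. Lean on these libraries where they do the work, as an engineer would, in place of code of your own. Each camera call takes 0.05 s, during which the arm holds its last target. There are 200 camera calls.

## Working session

There is one attempt and no reset: what is moved stays moved. The work goes in short steps, Python scripts to look and compute and a tool call to move; the robot and the scene stay as the last step left them, time stands still between calls to the robot, and variables do not carry over. Pictures are saved under pics/ and viewed, at most 10 in all, crops included, and the job is handed in when it is done.

Besides the shell and the picture viewer there is one more tool, called after "Call:" as name(argument=value, ...), one argument or row to a line, values as JSON. apply_moves: Moves the arm, as the interface text tells. Its arguments: {"type":"object","properties":{"series":{"type":"array"},"claw":{"type":"number"},"newtons":{"type":"number"}},"required":["series"]}

```bash
mkdir -p pics; ls
python3 - <<'E'
from plant import robot
import cv2,numpy as np
np.set_printoptions(precision=4,suppress=True)
s=robot.read_state();print(s)
for n in("top","side"):
    p,d=robot.read_camera(n);cv2.imwrite(f"pics/{n}0.png",p);np.save(f"pics/{n}0.npy",d)
    c=robot.calibration(n);print(n,c)
E
```

```text
pics
{'t': 0.0, 'q': array([-1.2224,  0.1311,  1.4893, -0.    ,  1.523 , -0.0854]), 'dq': array([-0.0009,  0.0004,  0.0001, -0.0006, -0.0006,  0.0009]), 'joint_torque': array([  0.0015, -55.9838, -49.1757,   0.0767,   0.0353,  -0.0001]), 'tool_pos': array([ 0.2521, -0.5442,  0.4037]), 'orientation': array([-3.0662, -0.6757,  0.0004]), 'force': array([-0.0938, -0.9118,  0.0681]), 'wrist_torque': array([-0.0276, -0.0163, -0.0056]), 'gripper_force': 0.0, 'opening': 0.09261771916627241}
top {'fx': 470.0818563214287, 'fy': 470.0818563214287, 'cx': 278.7994387923051, 'cy': 209.90718569196076, 'extrinsics': array([[-0.0096, -1.    , -0.0019,  0.0499],
       [-0.9787,  0.0097, -0.205 ,  0.4607],
       [ 0.205 , -0.0001, -0.9788,  1.1411],
       [ 0.    ,  0.    ,  0.    ,  1.    ]])}
side {'fx': 451.8661853336962, 'fy': 451.8661853336962, 'cx': 280.3549815785365, 'cy': 204.66990145600064, 'extrinsics': array([[-0.9164, -0.4001, -0.014 ,  0.4506],
       [-0.2837,  0.6735, -0.6825,  0.1675],
       [ 0.2825, -0.6215, -0.7307,  1.094 ],
       [ 0.    ,  0.    ,  0.    ,  1.    ]])}
```

View pics/top0.png

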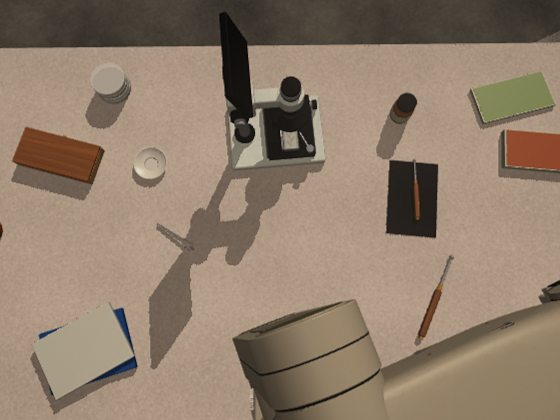

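View pics/side0.png

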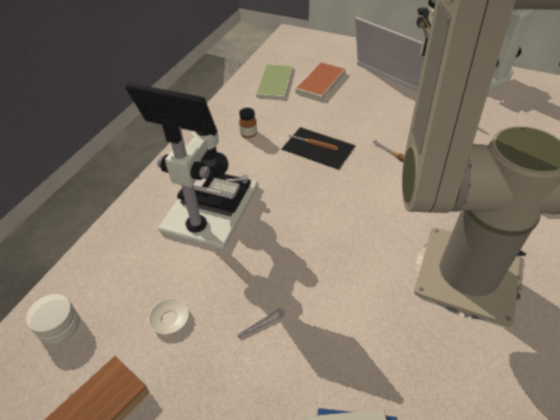

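Top view: microscope base spans about (230–325, 88–168), with the column to the left (+y). The mat is at (412,198) with the small probe on it, handle ~(417,203) and ball up at (415,160). The larger decoy probe lies off the mat at (432,310). The jar is at (403,105), dish (150,163), tweezers (175,236).

```bash
cat > h.py <<'E'
from plant import robot
import cv2,numpy as np
from scipy.spatial.transform import Rotation as R
np.set_printoptions(precision=4,suppress=True)
def ray(c,uv,z):
    E=c["extrinsics"];Rt=E[:3,:3].T;o=-Rt@E[:3,3]
    uv=np.atleast_2d(uv).astype(float)
    d=np.c_[(uv[:,0]-c["cx"])/c["fx"],(uv[:,1]-c["cy"])/c["fy"],np.ones(len(uv))]@Rt.T
    return o+d*((z-o[2])/d[:,2])[:,None]
def proj(c,P):
    q=np.atleast_2d(P)@c["extrinsics"][:3,:3].T+c["extrinsics"][:3,3]
    return np.c_[q[:,0]/q[:,2]*c["fx"]+c["cx"],q[:,1]/q[:,2]*c["fy"]+c["cy"]]
def handle(p,box=None):
    h=cv2.cvtColor(p,cv2.COLOR_BGR2HSV)
    m=cv2.inRange(h,(3,110,60),(18,255,255))
    if box: k=np.zeros_like(m);x0,y0,x1,y1=box;k[y0:y1,x0:x1]=255;m&=k
    return m
def toward(s,goal,yaw_x):
    """tool-frame shift mm, and turn rotvec, to TCP goal with tool down and tool x axis at heading yaw_x"""
    Rc=R.from_rotvec(s["orientation"]);x=np.array([np.cos(yaw_x),np.sin(yaw_x),0]);z=np.array([0,0,-1.])
    Rg=R.from_matrix(np.c_[x,np.cross(z,x),z])
    return Rc.inv().apply(np.array(goal)-s["tool_pos"])*1000,(Rc.inv()*Rg).as_rotvec()
E
python3 - <<'E'
from h import *
p=cv2.imread("pics/top0.png");c=robot.calibration("top");d=np.load("pics/top0.npy")
m=handle(p,(385,160,440,236));ys,xs=np.nonzero(m);print(len(xs))
P=ray(c,np.c_[xs,ys],.012);mu=P.mean(0);w,v=np.linalg.eigh(np.cov((P-mu)[:,:2].T));a=v[:,1];t=(P-mu)[:,:2]@a
print("handle",mu,a,np.degrees(np.arctan2(a[1],a[0])),t.min(),t.max())
print("tip",ray(c,[415,160],.01))
g=cv2.inRange(p,(0,0,0),(45,45,45))[155:240,380:445];cn=max(cv2.findContours(g,0,1)[0],key=cv2.contourArea)
r=cv2.minAreaRect(cn+np.array([380,155]));print("mat",ray(c,r[0],.003),r, ray(c,cv2.boxPoints(r),.003))
print("base front corners",ray(c,[[234,168],[325,163],[318,90]],.022))
s=robot.read_state();print(R.from_rotvec(s["orientation"]).as_matrix())
print("wristcam",robot.calibration("wrist"))
E
```

```text
185
handle [ 0.4931 -0.3152  0.012 ] [-0.9997  0.0233] 178.66493685647347 -0.05269167192893128 0.05217583957074003
tip [[ 0.6016 -0.3194  0.01  ]]
mat [[ 0.4978 -0.3074  0.003 ]] ((412.4002380371094, 198.49502563476562), (48.8889274597168, 73.45823669433594), 2.8624050617218018) [[ 0.404  -0.2328  0.003 ]
 [ 0.6028 -0.2539  0.003 ]
 [ 0.5947 -0.3843  0.003 ]
 [ 0.3963 -0.3591  0.003 ]]
base front corners [[ 0.5806  0.1623  0.022 ]
 [ 0.5919 -0.0778  0.022 ]
 [ 0.8    -0.0649  0.022 ]]
[[ 0.9074  0.4203 -0.0006]
 [ 0.4203 -0.9074  0.0015]
 [ 0.0001 -0.0016 -1.    ]]
wristcam {'fx': 297.1429130555923, 'fy': 297.1429130555923, 'cx': 280.65819677373975, 'cy': 205.66821305161963, 'extrinsics': array([[ 0.4201, -0.9075, -0.0011, -0.5997],
       [-0.8707, -0.4035,  0.2812, -0.0332],
       [-0.2556, -0.1172, -0.9596,  0.3902],
       [ 0.    ,  0.    ,  0.    ,  1.    ]])}
```

Run:
```python
from h import *
s=robot.read_state();print(toward(s,[.45,-.315,.30],np.radians(-1.3)))
```

```text
(array([ 275.8626, -124.6548,  104.0278]), array([-0.0016,  0.0003,  0.4565]))
```

Call:
apply_moves(
  series=[
    [[34.5,-15.6,13],[0,0,0]],
    [[34.5,-15.6,13],[0,0,0]],
    [[34.5,-15.6,13],[0,0,0]],
    [[34.5,-15.6,13],[0,0,0]],
    [[34.5,-15.6,13],[0,0,0]],
    [[34.5,-15.6,13],[0,0,0]],
    [[34.5,-15.6,13],[0,0,0]],
    [[34.5,-15.6,13],[0,0,0]],
    [[0,0,0],[0,0,0.114]],
    [[0,0,0],[0,0,0.114]],
    [[0,0,0],[0,0,0.114]],
    [[0,0,0],[0,0,0.114]],
  ],
  claw=0.6,
)

```text
t: 1.1
tool_pos: [0.4503, -0.3145, 0.3001]
orientation: [-3.141, 0.042, 0.002]
force: [0.2, -0.4, -0.2]
opening: 0.0558
gripper_force: 0.0
```

Run:
```python
from h import *
s=robot.read_state();print(s["tool_pos"],s["force"],s["t"])
c=robot.calibration("wrist")
p,d=robot.read_camera("wrist");cv2.imwrite("pics/w1.png",p)
print(toward(s,[.45,-.315,.30],np.radians(-1.3)))
m=handle(p);n,l,st,ce=cv2.connectedComponentsWithStats(m);k=1+np.argmax(st[1:,4]);print(st[1:],ce[1:])
ys,xs=np.nonzero(l==k)
P=ray(c,np.c_[xs,ys],.012);mu=P.mean(0);w,v=np.linalg.eigh(np.cov((P-mu)[:,:2].T));a=v[:,1];t=(P-mu)[:,:2]@a
print("handle",mu,a,np.degrees(np.arctan2(a[1],a[0])),t.min(),t.max())
```

```text
[ 0.4503 -0.3145  0.3001] [ 0.1876 -0.4071 -0.1775] 1.1
(array([-0.3109,  0.4709,  0.0541]), array([-0.0007,  0.001 , -0.0041]))
[[ 274   97    4    5    7]
 [ 279   97    1    1    1]
 [ 272   97   14  120 1371]
 [ 274  103    1    1    1]
 [ 278  217    3    1    3]
 [ 171  290    1    1    1]
 [ 384  291    1    2    2]
 [ 392  291    1    1    1]
 [ 169  292    1    1    1]
 [ 180  293    1    1    1]
 [ 173  295    1    1    1]
 [ 381  294    3    2    3]
 [ 385  294    1    1    1]
 [ 389  295    1    1    1]
 [ 172  297    1    1    1]
 [ 179  296    1    1    1]
 [ 380  297    1    2    2]
 [ 391  297    1    1    1]
 [ 395  296    1    1    1]
 [ 171  299    1    1    1]
 [ 174  298    1    1    1]
 [ 182  298    1    2    2]
 [ 384  299    1    1    1]
 [ 396  298    1    1    1]
 [ 172  301    1    1    1]
 [ 379  301    1    1    1]
 [ 385  301    1    2    2]
 [ 397  300    1    1    1]
 [ 169  302    1    1    1]
 [ 178  303    1    1    1]
 [ 387  302    1    1    1]
 [ 392  303    1    2    2]
 [ 396  303    1    2    2]
 [ 173  304    1    1    1]
 [ 389  304    1   
[... 5645 characters left out ...]
 [488.5    363.    ]
 [491.     363.    ]
 [494.5    363.    ]
 [508.     363.    ]
 [511.     363.    ]
 [395.     365.    ]
 [517.     364.    ]
 [327.     366.    ]
 [519.5    366.5   ]
 [343.0513 369.9231]
 [394.     368.    ]
 [522.     369.5   ]
 [175.     370.    ]
 [194.     370.    ]
 [217.5    370.    ]
 [239.5    370.    ]
 [244.5    370.    ]
 [364.     370.    ]
 [368.     370.    ]
 [173.     375.    ]
 [171.     380.    ]
 [170.     382.    ]
 [169.     384.    ]
 [536.     384.    ]
 [538.     386.    ]
 [542.     390.    ]
 [166.     391.    ]
 [355.     393.    ]]
handle [ 0.4911 -0.3146  0.012 ] [-0.9998  0.022 ] 178.73905435026424 -0.054380848475393935 0.05171165562822736
```

View pics/w1.png

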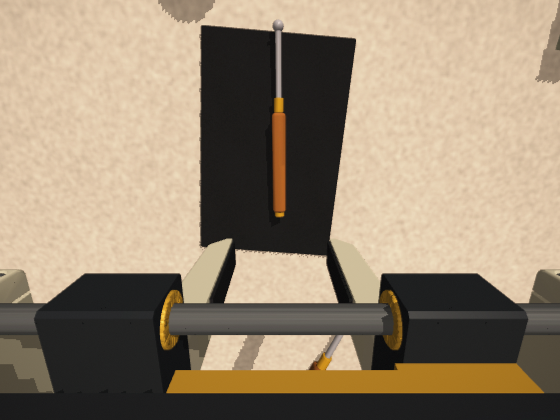

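The wrist view shows the handle at (279, rows 113–212) and the ball's front at (278,21), with the probe lying along tool x.

Run:
```python
from h import *
s=robot.read_state();c=robot.calibration("wrist")
P=ray(c,[[278.7,113],[279,212]],.012);print(P);t=ray(c,[[278,20.5]],.0095);print("tip",t)
y=np.radians(-1.26);u=np.array([np.cos(y),np.sin(y),0]);print(t-.116*u)
g=.5*(P.mean(0)+(t-.116*u)[0]);print(g)
print(toward(s,[g[0],P[:,1].mean(),.191],y))
```

```text
[[ 0.5325 -0.3166  0.012 ]
 [ 0.4434 -0.3135  0.012 ]]
tip [[ 0.6032 -0.3187  0.0095]]
[[ 0.4872 -0.3162  0.0095]]
[ 0.4876 -0.3156  0.0108]
(array([ 37.4724,  -0.9397, 109.1102]), array([-0.0007,  0.0009, -0.0138]))
```

Call:
apply_moves(
  series=[
    [[12.5,-0.3,10],[0,0,-0.007]],
    [[12.5,-0.3,20],[0,0,-0.007]],
    [[12.5,-0.3,25],[0,0,0]],
    [[0,0,25],[0,0,0]],
    [[0,0,20],[0,0,0]],
    [[0,0,9],[0,0,0]],
    [[0,0,0],[0,0,0]],
    [[0,0,0],[0,0,0]],
  ],
)

```text
t: 1.82
tool_pos: [0.4876, -0.3149, 0.1917]
orientation: [-3.141, 0.01, 0.001]
force: [-0.4, 0.3, 0.5]
opening: 0.0559
gripper_force: 0.0
```

Call:
apply_moves(
  series=[
    [[0,0,0],[0,0,0]],
    [[0,0,0],[0,0,0]],
    [[0,0,0],[0,0,0]],
    [[0,0,0],[0,0,0]],
    [[0,0,0],[0,0,0]],
    [[0,0,0],[0,0,0]],
  ],
  claw=0,
  newtons=30,
)

```text
t: 2.32
tool_pos: [0.4877, -0.3149, 0.1918]
orientation: [3.141, -0.013, 0.0]
force: [-0.0, -0.0, -0.4]
opening: 0.0203
gripper_force: 0.0
```

Call:
apply_moves(
  series=[
    [[0,0,0],[0,0,0]],
    [[0,0,0],[0,0,0]],
    [[0,0,0],[0,0,0]],
    [[0,0,0],[0,0,0]],
  ],
)

```text
t: 2.65
tool_pos: [0.4877, -0.3148, 0.1918]
orientation: [-3.142, 0.013, 0.0]
force: [-0.4, 0.8, 0.6]
opening: 0.0118
gripper_force: 30.0
```

Call:
apply_moves(
  series=[
    [[0,0,-10],[0,0,0]],
    [[0,0,-20],[0,0,0]],
    [[0,0,-25],[0,0,0]],
    [[0,0,-25],[0,0,0]],
    [[0,0,-20],[0,0,0]],
    [[0,0,-10],[0,0,0]],
    [[0,0,0],[0,0,0]],
    [[0,0,0],[0,0,0]],
    [[0,0,0],[0,0,0]],
  ],
)

```text
t: 3.4
tool_pos: [0.4872, -0.3145, 0.3001]
orientation: [-3.14, 0.013, 0.003]
force: [-0.7, -0.6, -1.0]
opening: 0.0115
gripper_force: 30.0
```

Run:
```python
from h import *
s=robot.read_state();print(s["tool_pos"],s["force"],s["t"],s["opening"],s["gripper_force"])
p,d=robot.read_camera("wrist");cv2.imwrite("pics/w2.png",p)
```

```text
[ 0.4872 -0.3145  0.3001] [-0.7423 -0.6162 -0.9701] 3.4 0.011456999232751956 29.99965935945511
```

View pics/w2.png

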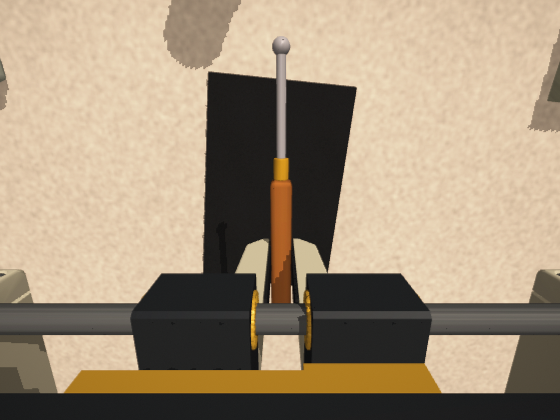

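The probe is held straight in the fingers, with the ball at (281,46). Next I move to in front of the microscope.

Run:
```python
from h import *
s=robot.read_state();c=robot.calibration("wrist");t=ray(c,[[281,46]],s["tool_pos"][2]-.1823);print("ball",t,"in tool",R.from_rotvec(s["orientation"]).inv().apply(t[0]-s["tool_pos"]))
E_=c["extrinsics"];print("cam",-E_[:3,:3].T@E_[:3,3])
print(toward(s,[.43,.012,.33],np.radians(2.7)))
```

```text
ball [[ 0.5986 -0.3159  0.1174]] in tool [0.112  0.0009 0.182 ]
cam [ 0.565  -0.3157  0.2788]
(array([ -59.8764, -325.9722,  -29.501 ]), array([-0.002 ,  0.0024, -0.0553]))
```

Call:
apply_moves(
  series=[
    [[-6,-32.6,-3],[0,0,-0.0055]],
    [[-6,-32.6,-3],[0,0,-0.0055]],
    [[-6,-32.6,-3],[0,0,-0.0055]],
    [[-6,-32.6,-3],[0,0,-0.0055]],
    [[-6,-32.6,-3],[0,0,-0.0055]],
    [[-6,-32.6,-3],[0,0,-0.0055]],
    [[-6,-32.6,-3],[0,0,-0.0055]],
    [[-6,-32.6,-3],[0,0,-0.0055]],
    [[-6,-32.6,-3],[0,0,-0.0055]],
    [[-6,-32.6,-3],[0,0,-0.0055]],
    [[0,0,0],[0,0,0]],
    [[0,0,0],[0,0,0]],
  ],
)

```text
t: 4.45
tool_pos: [0.4217, 0.0114, 0.3307]
orientation: [-3.14, -0.079, 0.002]
force: [0.8, -0.4, -0.0]
opening: 0.0113
gripper_force: 30.0
```

Run:
```python
from h import *
s=robot.read_state();print(s["tool_pos"],s["orientation"],s["force"],s["t"])
p,d=robot.read_camera("wrist");cv2.imwrite("pics/w3.png",p);np.save("pics/w3.npy",d)
import pickle;pickle.dump(robot.calibration("wrist"),open("pics/w3.pkl","wb"))
cv2.imwrite("pics/w3c.png",cv2.resize(p[0:270,100:460],(800,600),interpolation=cv2.INTER_CUBIC))
```

```text
[0.4217 0.0114 0.3307] [-3.1405 -0.0791  0.0025] [ 0.842  -0.4338 -0.0149] 4.45
```

View pics/w3c.png

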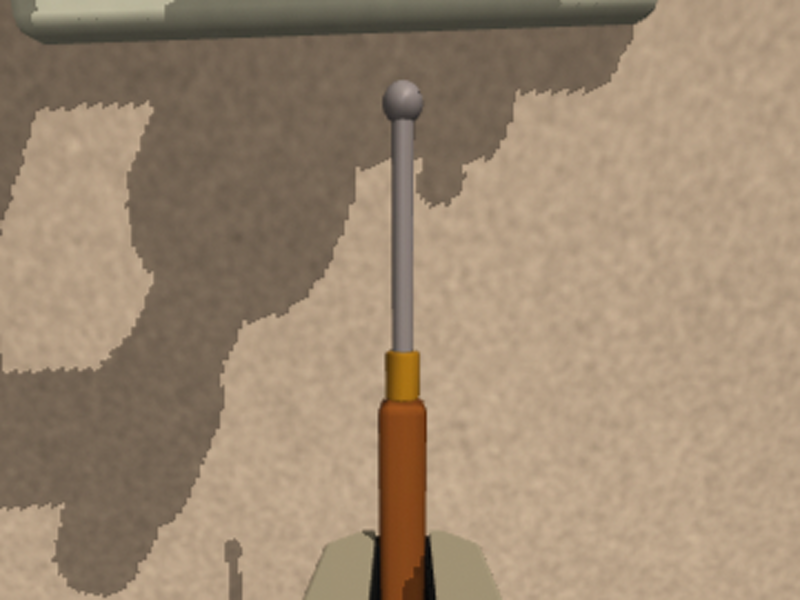

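The wrist camera looks slightly backward. Only the base's front edge (crop rows ~0–40) and its right corner (655,5) are in view. I'll use a zoomed crop of the top view for the stage.

Run:
```python
from h import *
p,d=robot.read_camera("top");np.save("pics/top1.npy",d);cv2.imwrite("pics/top1.png",p)
cv2.imwrite("pics/top1c.png",cv2.resize(p[85:175,225:335],(770,600),interpolation=cv2.INTER_CUBIC))
```

```text
(no output)
```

View pics/top1c.png

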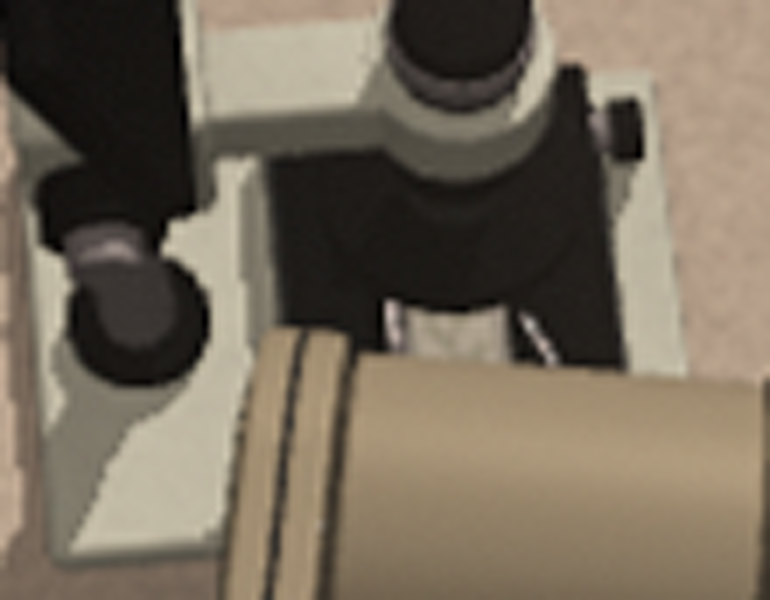

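The arm hides the front of the stage here, so I'll crop the first top picture.

Run:
```python
from h import *
p=cv2.imread("pics/top0.png")
cv2.imwrite("pics/top0c.png",cv2.resize(p[110:175,255:335],(738,600),interpolation=cv2.INTER_CUBIC))
```

```text
(no output)
```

View pics/top0c.png

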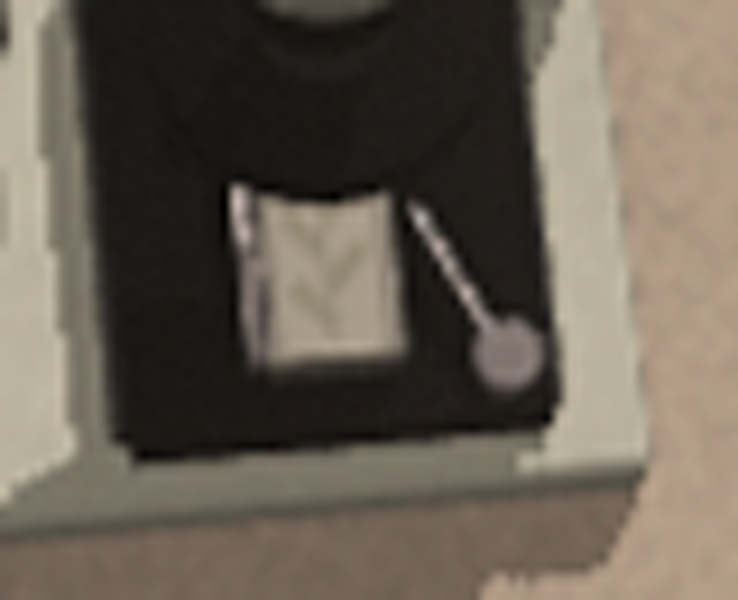

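The crop shows the stage's front corners at (133,460) and (555,430). The block's card spans x 265–405 with its rear edge at row ~358 and the clear resin to ~372. The fence's near end is at (258,365) and the finger pivot at (508,352).

Run:
```python
from h import *
c=robot.calibration("top")
f=lambda u,z:ray(c,np.array([[255+u[0]/9.23-.5,110+u[1]/9.23-.5]]),z)[0]
A=f((125,462),.05);B=f((556,430),.05);print("stage front L,R",A,B,"width",np.hypot(*(A-B)[:2]))
yv=(A-B)[:2];th=np.arctan2(-yv[0],yv[1]);print("yaw",np.degrees(th))
M=.5*(A+B);u=np.array([np.cos(th),np.sin(th)]);O=M[:2]+.085*u;print("O",O)
n=np.array([-u[1],u[0]])
for nm,q,z in(("fence end",(256,368),.062),("card rl",(272,360),.058),("card rr",(405,355),.058),("block rear",(335,372),.066),("pivot",(508,352),.068),("pin end",(412,205),.064),("base fr",(643,478),.022)):
    P=f(q,z)[:2]-O;print(nm,P@u*1000,P@n*1000)
# base front edge via wrist
import pickle;w=pickle.load(open("pics/w3.pkl","rb"))
g=lambda x,y:ray(w,[[100+x*.45-.5,y*.45-.5]],.02)[0]
a,b=g(60,40),g(600,26);e=a-b;print("edge yaw",np.degrees(np.arctan2(-e[0],e[1])),a,b,[(q[:2]-O)@u*1000 for q in(a,b)],((g(655,5)[:2]-O)@n)*1000)
# ball now
s=robot.read_state();T=R.from_rotvec(s["orientation"]).apply([.116,0.0009,.182])+s["tool_pos"];P=T[:2]-O;print("tip",P@u*1000,P@n*1000,T[2])
```

```text
stage front L,R [0.5938 0.0719 0.05  ] [ 0.602  -0.0489  0.05  ] width 0.12107207199542559
yaw 3.855498983144346
O [0.6827 0.0172]
fence end -64.4614408077399 22.222777674686522
card rl -61.084400231352554 17.455098508402536
card rr -62.498728134423175 -19.69472499581528
block rear -68.7017735683522 0.6160802253788629
pivot -67.3040305858017 -47.51552253944095
pin end -20.772067464590073 -24.998792275076482
base fr -92.15318743086318 -86.92445022537507
edge yaw 4.088891687384687 [0.576  0.1493 0.02  ] [ 0.5909 -0.0581  0.02  ] [np.float64(-97.57573710575349), np.float64(-96.72879286368729)] -89.43225987800265
tip -144.7250166239343 6.764562998775774 0.1486636555224388
```

```bash
cat >> h.py <<'E'
O=np.array([.6827,.0172]);TH=np.radians(3.9);U=np.array([np.cos(TH),np.sin(TH)]);N=np.array([-U[1],U[0]])
def tip(s):
    T=R.from_rotvec(s["orientation"]).apply([.116,.0009,.1823])+s["tool_pos"]
    return np.r_[(T[:2]-O)@U,(T[:2]-O)@N,T[2]]*1000
E
python3 - <<'E'
from h import *
s=robot.read_state();g=O+U*(-.145-.116)+N*.001
print(toward(s,[*g,.2403],TH),toward(s,[*g,.2403],TH+.0))
E
```

```text
(array([-0.2896,  9.2373, 90.5317]), array([ 0.0003,  0.0014, -0.0209])) (array([-0.2896,  9.2373, 90.5317]), array([ 0.0003,  0.0014, -0.0209]))
```

Call:
apply_moves(
  series=[
    [[0,1.8,15],[0,0,-0.004]],
    [[0,1.8,25],[0,0,-0.004]],
    [[0,1.8,25],[0,0,-0.004]],
    [[0,1.8,15],[0,0,-0.004]],
    [[0,1.8,10.5],[0,0,-0.004]],
    [[8,0,0],[0,0,0]],
    [[15,0,0],[0,0,0]],
    [[15,0,0],[0,0,0]],
    [[8,0,0],[0,0,0]],
    [[4,0,0],[0,0,0]],
    [[0,0,0],[0,0,0]],
    [[0,0,0],[0,0,0]],
  ],
)

```text
t: 5.55
tool_pos: [0.4727, 0.0043, 0.2414]
orientation: [-3.14, -0.105, 0.0]
force: [0.3, 0.6, -0.3]
opening: 0.0118
gripper_force: 30.0
```

Call:
apply_moves(
  series=[
    [[0,0,0],[0,0,0]],
    [[0,0,0],[0,0,0]],
  ],
)

```text
t: 5.72
tool_pos: [0.4723, 0.0044, 0.2412]
orientation: [-3.14, -0.105, 0.0]
force: [-0.2, -0.9, -0.8]
opening: 0.0116
gripper_force: 30.0
```

Run:
```python
from h import *
s=robot.read_state();print(s["t"],tip(s),s["force"],s["orientation"]);c=robot.calibration("wrist")
print(toward(s,s["tool_pos"],TH))
p,d=robot.read_camera("wrist");cv2.imwrite("pics/w4.png",p)
cv2.imwrite("pics/w4c.png",cv2.resize(p[0:270,100:460],(800,600),interpolation=cv2.INTER_CUBIC))
```

```text
5.7167 [-94.8723   0.5239  58.89  ] [-0.1665 -0.897  -0.8357] [-3.1398 -0.1049  0.0004]
(array([0., 0., 0.]), array([-0.    ,  0.0003, -0.0013]))
```

View pics/w4c.png

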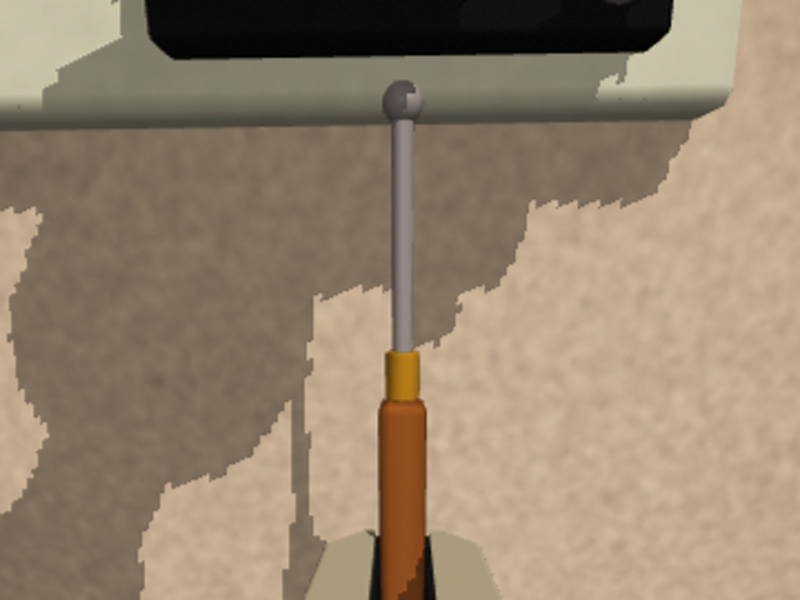

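Stage front edge is at crop row ~55, x 148–672, and the ball at (403,100) is centred on it. I'll lower the grip force so the probe slips before it can overload the block, then advance.

Call:
apply_moves(
  series=[
    [[3,0,0.8],[0,0,0]],
    [[4,0,0],[0,0,0]],
    [[4,0,0],[0,0,0]],
    [[4,0,0],[0,0,0]],
    [[2,0,0],[0,0,0]],
    [[2,0,0],[0,0,0]],
    [[1,0,0],[0,0,0]],
    [[1,0,0],[0,0,0]],
    [[1,0,0],[0,0,0]],
    [[1,0,0],[0,0,0]],
    [[1,0,0],[0,0,0]],
    [[1,0,0],[0,0,0]],
  ],
  newtons=6,
)

```text
t: 6.77
tool_pos: [0.4977, 0.0061, 0.2404]
orientation: [-3.14, -0.105, 0.0]
force: [-0.2, -0.1, -0.5]
opening: 0.0118
gripper_force: 6.0
```

Call:
apply_moves(
  series=[
    [[1,0,0],[0,0,0]],
    [[1,0,0],[0,0,0]],
    [[1,0,0],[0,0,0]],
    [[1,0,0],[0,0,0]],
  ],
)

```text
t: 7.1
tool_pos: [0.5013, 0.0064, 0.2401]
orientation: [-3.14, -0.105, 0.002]
force: [-2.7, -0.9, -0.3]
opening: 0.0119
gripper_force: 6.0
```

Call:
apply_moves(
  series=[
    [[1,0,0],[0,0,0]],
    [[1,0,0],[0,0,0]],
    [[1,0,0],[0,0,0]],
    [[1,0,0],[0,0,0]],
  ],
)

```text
t: 7.43
tool_pos: [0.5057, 0.0066, 0.2404]
orientation: [-3.14, -0.105, 0.0]
force: [-2.2, -0.1, -1.1]
opening: 0.0121
gripper_force: 6.0
```

```bash
cat >> h.py <<'E'
def look():
    s=robot.read_state();p,d=robot.read_camera("wrist")
    hsv=cv2.cvtColor(p,cv2.COLOR_BGR2HSV)[:,270:292]
    m=cv2.inRange(hsv,(3,110,60),(30,255,255));r=np.nonzero((m>0).sum(1)>=5)[0]
    F=[robot.read_state()["force"]]
    print(s["t"],"tip",tip(s),"F",s["force"],F[-1],"ferrule top row",r.min(),"grip",s["gripper_force"])
    return p
E
python3 -c "
from h import *
look()
p=cv2.imread('pics/w4.png');m=cv2.inRange(cv2.cvtColor(p,cv2.COLOR_BGR2HSV)[:,270:292],(3,110,60),(30,255,255));print(np.nonzero((m>0).sum(1)>=5)[0].min())"
```

```text
7.4333 tip [-61.3884   0.4786  58.0396] F [-2.1834 -0.0582 -1.1051] [-2.8603  0.3147  0.1224] ferrule top row 158 grip 5.999741703271866
158
```

Call:
apply_moves(
  series=[
    [[1,0,0],[0,0,0]],
    [[1,0,0],[0,0,0]],
    [[1,0,0],[0,0,0]],
    [[1,0,0],[0,0,0]],
    [[1,0,0],[0,0,0]],
    [[1,0,0],[0,0,0]],
    [[1,0,0],[0,0,0]],
    [[1,0,0],[0,0,0]],
    [[1,0,0],[0,0,0]],
    [[1,0,0],[0,0,0]],
  ],
)

```text
t: 8.32
tool_pos: [0.5157, 0.0073, 0.2404]
orientation: [-3.14, -0.105, -0.0]
force: [-2.4, -0.7, -0.4]
opening: 0.0121
gripper_force: 6.0
```

```bash
python3 -c "
from h import *
p=look();cv2.imwrite('pics/w5.png',p)
q=cv2.imread('pics/top0.png')"
```

```text
8.3167 tip [-51.2656   0.4424  58.143 ] F [-2.4275 -0.7041 -0.357 ] [-2.2345  0.4572 -1.1721] ferrule top row 158 grip 6.000665053725243
```

Call:
apply_moves(
  series=[
    [[0.5,0,0],[0,0,0]],
    [[0.5,0,0],[0,0,0]],
    [[0.5,0,0],[0,0,0]],
    [[0.5,0,0],[0,0,0]],
  ],
)

```text
t: 8.7
tool_pos: [0.5176, 0.0074, 0.2404]
orientation: [3.14, 0.105, -0.0]
force: [-3.0, -0.3, -0.0]
opening: 0.0121
gripper_force: 6.0
```

Call:
apply_moves(
  series=[
    [[0.5,0,0],[0,0,0]],
    [[0.5,0,0],[0,0,0]],
    [[0.5,0,0],[0,0,0]],
    [[0.5,0,0],[0,0,0]],
  ],
)

```text
t: 9.03
tool_pos: [0.5197, 0.0076, 0.2405]
orientation: [3.14, 0.105, 0.0]
force: [-2.7, 0.7, 0.5]
opening: 0.012
gripper_force: 6.0
```

```bash
python3 -c "
from h import *
p=look()"
```

```text
9.0333 tip [-47.3012   0.4324  58.1738] F [-2.7138  0.7171  0.4525] [-2.4435 -0.3728 -0.5933] ferrule top row 158 grip 6.001284196972847
```

Call:
apply_moves(
  series=[
    [[0.5,0,0],[0,0,0]],
    [[0.5,0,0],[0,0,0]],
    [[0.5,0,0],[0,0,0]],
    [[0.5,0,0],[0,0,0]],
  ],
  newtons=3,
)

```text
t: 9.42
tool_pos: [0.5217, 0.0077, 0.2405]
orientation: [-3.14, -0.105, -0.0]
force: [-2.5, 1.5, -0.4]
opening: 0.012
gripper_force: 3.0
```

```bash
python3 -c "
from h import *
p=look()"
```

```text
9.4167 tip [-45.3002   0.4422  58.1722] F [-2.4726  1.4502 -0.4148] [-1.3554  0.0551 -0.6995] ferrule top row 158 grip 3.0017120763659477
```

Call:
apply_moves(
  series=[
    [[0.5,0,0],[0,0,0]],
    [[0.5,0,0],[0,0,0]],
    [[0.5,0,0],[0,0,0]],
    [[0.5,0,0],[0,0,0]],
  ],
)

```text
t: 9.8
tool_pos: [0.5236, 0.0079, 0.2404]
orientation: [-3.14, -0.105, -0.0]
force: [-2.0, -0.8, -0.4]
opening: 0.0119
gripper_force: 3.0
```

Call:
apply_moves(
  series=[
    [[0.5,0,0],[0,0,0]],
    [[0.5,0,0],[0,0,0]],
    [[0.5,0,0],[0,0,0]],
    [[0.5,0,0],[0,0,0]],
  ],
)

```text
t: 10.13
tool_pos: [0.5256, 0.008, 0.2404]
orientation: [-3.14, -0.105, 0.0]
force: [-2.4, -1.1, -0.3]
opening: 0.0116
gripper_force: 3.0
```

```bash
python3 -c "
from h import *
p=look()"
```

```text
10.1333 tip [-41.3249   0.4097  58.133 ] F [-2.4299 -1.1172 -0.2636] [-2.793  -0.2852 -0.5939] ferrule top row 158 grip 3.0023864284157753
```

Call:
apply_moves(
  series=[
    [[0.5,0,0],[0,0,0]],
    [[0.5,0,0],[0,0,0]],
    [[0.5,0,0],[0,0,0]],
    [[0.5,0,0],[0,0,0]],
  ],
)

```text
t: 10.52
tool_pos: [0.5276, 0.0081, 0.2404]
orientation: [-3.14, -0.105, 0.0]
force: [-1.7, 0.1, -1.2]
opening: 0.0117
gripper_force: 3.0
```

Call:
apply_moves(
  series=[
    [[0.5,0,0],[0,0,0]],
    [[0.5,0,0],[0,0,0]],
    [[0.5,0,0],[0,0,0]],
    [[0.5,0,0],[0,0,0]],
  ],
)

```text
t: 10.85
tool_pos: [0.5296, 0.0082, 0.2404]
orientation: [-3.14, -0.105, 0.0]
force: [-1.7, -0.7, -0.3]
opening: 0.0121
gripper_force: 3.0
```

```bash
python3 -c "
from h import *
p=look()"
```

```text
10.85 tip [-37.3373   0.421   58.1206] F [-1.6612 -0.7022 -0.3067] [-1.8693  0.9005 -1.0223] ferrule top row 158 grip 3.003283627331257
```

Call:
apply_moves(
  series=[
    [[0.5,0,0],[0,0,0]],
    [[0.5,0,0],[0,0,0]],
    [[0.5,0,0],[0,0,0]],
    [[0.5,0,0],[0,0,0]],
  ],
)

```text
t: 11.23
tool_pos: [0.5316, 0.0084, 0.2404]
orientation: [-3.14, -0.105, 0.0]
force: [-2.9, 0.6, 1.0]
opening: 0.0122
gripper_force: 3.0
```

Call:
apply_moves(
  series=[
    [[0.5,0,0],[0,0,0]],
    [[0.5,0,0],[0,0,0]],
    [[0.5,0,0],[0,0,0]],
    [[0.5,0,0],[0,0,0]],
  ],
)

```text
t: 11.57
tool_pos: [0.5336, 0.0085, 0.2404]
orientation: [3.14, 0.105, -0.0]
force: [-2.8, 0.1, -0.3]
opening: 0.0119
gripper_force: 3.0
```

```bash
python3 -c "
from h import *
p=look()"
```

```text
11.5667 tip [-33.3247   0.4167  58.1423] F [-2.8397  0.0722 -0.3416] [-2.2423  0.3339 -0.5409] ferrule top row 158 grip 3.00436869263649
```

Call:
apply_moves(
  series=[
    [[0.5,0,0],[0,0,0]],
    [[0.5,0,0],[0,0,0]],
    [[0.5,0,0],[0,0,0]],
    [[0.5,0,0],[0,0,0]],
  ],
)

```text
t: 11.95
tool_pos: [0.5356, 0.0086, 0.2405]
orientation: [-3.14, -0.105, -0.0]
force: [-2.2, 0.3, -0.8]
opening: 0.0121
gripper_force: 3.0
```

```bash
python3 -c "
from h import *
p=look()"
```

```text
11.95 tip [-31.3239   0.4262  58.1546] F [-2.1591  0.3171 -0.7625] [-3.1212  0.0121  0.1735] ferrule top row 158 grip 3.0048562958836555
```

Call:
apply_moves(
  series=[
    [[0.5,0,0],[0,0,0]],
    [[0.5,0,0],[0,0,0]],
    [[0.5,0,0],[0,0,0]],
    [[0.5,0,0],[0,0,0]],
  ],
)

```text
t: 12.33
tool_pos: [0.5376, 0.0088, 0.2405]
orientation: [-3.14, -0.105, -0.0]
force: [-2.7, -0.9, -1.3]
opening: 0.012
gripper_force: 3.0
```

```bash
python3 -c "
from h import *
p=look()"
```

```text
12.3333 tip [-29.3042   0.4347  58.1594] F [-2.6564 -0.8946 -1.273 ] [-1.5733  0.835  -0.1354] ferrule top row 158 grip 3.005353957414627
```

Call:
apply_moves(
  series=[
    [[0.5,0,0],[0,0,0]],
    [[0.5,0,0],[0,0,0]],
    [[0.5,0,0],[0,0,0]],
    [[0.5,0,0],[0,0,0]],
  ],
)

```text
t: 12.72
tool_pos: [0.5396, 0.0089, 0.2405]
orientation: [3.14, 0.105, 0.0]
force: [-2.1, 0.3, -0.8]
opening: 0.0117
gripper_force: 3.0
```

```bash
python3 -c "
from h import *
p=look();cv2.imwrite('pics/w6.png',p)"
```

```text
12.7167 tip [-27.3086   0.4224  58.1786] F [-2.0758  0.344  -0.7644] [-1.9563  0.5272 -0.59  ] ferrule top row 158 grip 3.006047308444977
```

Call:
apply_moves(
  series=[
    [[0.5,0,0],[0,0,0]],
    [[0.5,0,0],[0,0,0]],
    [[0.5,0,0],[0,0,0]],
    [[0,0,0],[0,0,0]],
  ],
)

```text
t: 13.1
tool_pos: [0.5412, 0.009, 0.2405]
orientation: [3.14, 0.105, 0.0]
force: [-2.1, -0.4, -0.8]
opening: 0.0122
gripper_force: 3.0
```

```bash
python3 -c "
from h import *
p=look()"
```

```text
13.1 tip [-25.7348   0.3828  58.1872] F [-2.1218 -0.395  -0.7872] [-2.1418  0.0199 -0.1822] ferrule top row 158 grip 3.0067535117268562
```

Call:
apply_moves(
  series=[
    [[0.5,0,0],[0,0,0]],
    [[0.5,0,0],[0,0,0]],
    [[0.5,0,0],[0,0,0]],
    [[0,0,0],[0,0,0]],
  ],
)

```text
t: 13.48
tool_pos: [0.5423, 0.0091, 0.2402]
orientation: [-3.14, -0.105, 0.002]
force: [-4.5, 0.2, -0.1]
opening: 0.0118
gripper_force: 3.0
```

```bash
python3 -c "
from h import *
p=look();cv2.imwrite('pics/w7.png',p)
cv2.imwrite('pics/w7c.png',cv2.resize(p[0:120,190:370],(780,520),interpolation=cv2.INTER_CUBIC))"
```

```text
13.4833 tip [-24.7804   0.4311  57.7602] F [-4.4939  0.2097 -0.0742] [-3.5109  0.7919  0.0839] ferrule top row 158 grip 3.00042238086462
```

Call:
apply_moves(
  series=[
    [[0.3,0,0],[0,0,0]],
    [[0,0,0],[0,0,0]],
  ],
)

```text
t: 13.7
tool_pos: [0.5427, 0.0091, 0.2402]
orientation: [-3.14, -0.105, 0.001]
force: [-4.9, 0.3, -0.1]
opening: 0.0122
gripper_force: 3.0
```

```bash
python3 -c "
from h import *
p=look();look()
cv2.imwrite('pics/w7c.png',cv2.resize(p[0:120,190:370],(780,520),interpolation=cv2.INTER_CUBIC))"
```

```text
13.7 tip [-24.3763   0.4355  57.8539] F [-4.9127  0.2701 -0.1358] [-4.4622  0.0068 -0.4217] ferrule top row 159 grip 3.0010000616312027
13.75 tip [-24.3761   0.4297  57.8877] F [-4.4622  0.0068 -0.4217] [-4.9321  0.8434  0.3192] ferrule top row 159 grip 3.00090529024601
```

View pics/w7c.png

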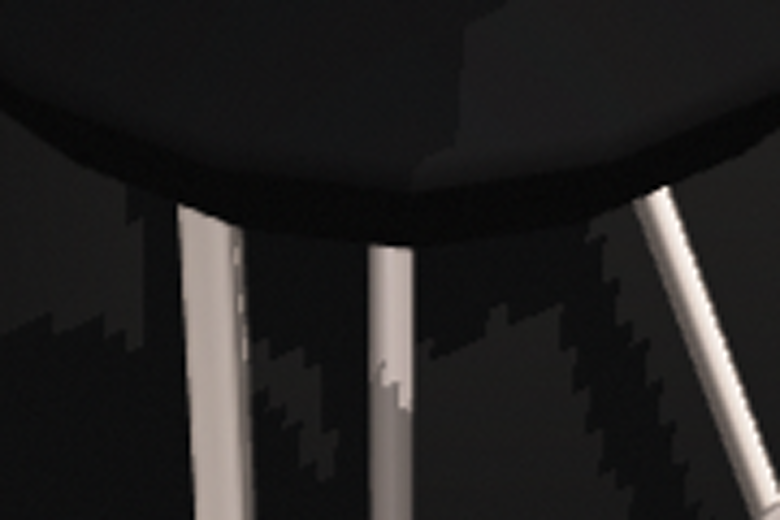

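The lamp ring hides the block. The force is holding at about 4.7 N while the probe starts to slip in the fingers (ferrule row 158→159), so the block is on the stop. I'll back off and return to the mat.

Call:
apply_moves(
  series=[
    [[-2,0,0],[0,0,0]],
    [[-5,0,0],[0,0,0]],
    [[-10,0,0],[0,0,0]],
    [[-15,0,0],[0,0,0]],
    [[-20,0,0],[0,0,0]],
    [[-20,0,0],[0,0,0]],
    [[-20,0,0],[0,0,0]],
    [[-10,0,-10],[0,0,0]],
    [[0,0,-30],[0,0,0]],
    [[0,0,-30],[0,0,0]],
    [[0,0,-20],[0,0,0]],
    [[0,0,0],[0,0,0]],
  ],
  newtons=20,
)

```text
t: 14.8
tool_pos: [0.4428, 0.0021, 0.3364]
orientation: [3.138, 0.105, 0.017]
force: [0.7, -0.0, 0.5]
opening: 0.0117
gripper_force: 20.0
```

```bash
python3 -c "
from h import *
p=look();s=robot.read_state();print(s['tool_pos'],toward(s,[.488,-.312,.33],np.radians(-.5)))"
```

```text
14.8 tip [-122.4236   -0.1325  155.3076] F [ 0.6654 -0.0423  0.455 ] [-0.1739 -1.0075 -0.7421] ferrule top row 159 grip 19.997752904891968
[0.4422 0.0022 0.3338] (array([ 24.6534, 316.5098,   4.3966]), array([ 0.001 , -0.0077,  0.0755]))
```

Call:
apply_moves(
  series=[
    [[2.6,31.6,0.3],[0,0,0]],
    [[2.6,31.6,0.3],[0,0,0]],
    [[2.6,31.6,0.3],[0,0,0]],
    [[2.6,31.6,0.3],[0,0,0]],
    [[2.6,31.6,0.3],[0,0,0]],
    [[2.6,31.6,0.3],[0,0,0]],
    [[2.6,31.6,0.3],[0,0,0]],
    [[2.6,31.6,0.3],[0,0,0]],
    [[2.6,31.6,0.3],[0,0,0]],
    [[1.3,31.6,0.3],[0,0,0.038]],
    [[0,0,0],[0,0,0.038]],
    [[0,0,0],[0,0,0]],
  ],
)

```text
t: 15.85
tool_pos: [0.4862, -0.3128, 0.3254]
orientation: [-3.14, 0.021, 0.002]
force: [-0.2, 1.4, -0.9]
opening: 0.0118
gripper_force: 20.0
```

Call:
apply_moves(
  series=[
    [[0,0,0],[0,0,0]],
    [[0,0,0],[0,0,0]],
  ],
)

```text
t: 16.02
tool_pos: [0.4866, -0.3105, 0.3265]
orientation: [-3.141, 0.012, 0.001]
force: [-0.2, -0.3, -0.4]
opening: 0.0118
gripper_force: 20.0
```

```bash
python3 -c "
from h import *
s=robot.read_state();print(s['tool_pos'],s['force'],toward(s,[.488,-.312,.1925],np.radians(-.5)))"
```

```text
[ 0.4866 -0.3105  0.3265] [-0.2469 -0.253  -0.3605] (array([  1.5035,   1.6134, 133.9826]), array([-0.001 ,  0.0009,  0.0013]))
```

Call:
apply_moves(
  series=[
    [[0,0,15],[0,0,0]],
    [[0,0,25],[0,0,0]],
    [[0,0,25],[0,0,0]],
    [[0,0,25],[0,0,0]],
    [[0,0,20],[0,0,0]],
    [[0,0,12],[0,0,0]],
    [[0,0,6],[0,0,0]],
    [[0,0,3],[0,0,0]],
    [[0,0,2],[0,0,0]],
    [[0,0,1],[0,0,0]],
    [[0,0,0],[0,0,0]],
    [[0,0,0],[0,0,0]],
  ],
)

```text
t: 17.02
tool_pos: [0.4872, -0.3117, 0.1945]
orientation: [3.14, -0.014, 0.002]
force: [-0.1, 0.3, -0.8]
opening: 0.0116
gripper_force: 20.0
```

```bash
python3 -c "
from h import *
s=robot.read_state();print(s['tool_pos'],s['force'])"
```

```text
[ 0.4872 -0.3117  0.1945] [-0.0811  0.2723 -0.8421]
```

Call:
apply_moves(
  series=[
    [[0,0,1],[0,0,0]],
    [[0,0,1],[0,0,0]],
    [[0,0,0],[0,0,0]],
    [[0,0,0],[0,0,0]],
  ],
)

```text
t: 17.35
tool_pos: [0.487, -0.3116, 0.1918]
orientation: [3.141, -0.015, 0.001]
force: [0.3, -0.7, 1.6]
opening: 0.0118
gripper_force: 20.0
```

Call:
apply_moves(
  series=[
    [[0,0,0],[0,0,0]],
    [[0,0,0],[0,0,0]],
    [[0,0,0],[0,0,0]],
    [[0,0,0],[0,0,0]],
    [[0,0,0],[0,0,0]],
    [[0,0,0],[0,0,0]],
    [[0,0,0],[0,0,0]],
    [[0,0,0],[0,0,0]],
  ],
  claw=0.5,
)

```text
t: 18.02
tool_pos: [0.4868, -0.3113, 0.1914]
orientation: [-3.142, 0.014, 0.0]
force: [0.1, 0.2, -0.0]
opening: 0.0466
gripper_force: 0.0
```

Call:
apply_moves(
  series=[
    [[0,0,-5],[0,0,0]],
    [[0,0,-15],[0,0,0]],
    [[0,0,-25],[0,0,0]],
    [[0,0,-30],[0,0,0]],
    [[0,0,-30],[0,0,0]],
    [[-15,0,-20],[0,0,0]],
    [[-25,0,0],[0,0,0]],
    [[0,0,0],[0,0,0]],
    [[0,0,0],[0,0,0]],
    [[0,0,0],[0,0,0]],
  ],
)

```text
t: 18.85
tool_pos: [0.4469, -0.3109, 0.3163]
orientation: [-3.141, 0.015, -0.0]
force: [0.3, 1.0, 1.1]
opening: 0.0463
gripper_force: 0.0
```

Run:
```python
from h import *
s=robot.read_state();print(s["tool_pos"],s["force"],s["t"],s["opening"])
p,d=robot.read_camera("wrist");q,_=robot.read_camera("side")
cv2.imwrite("pics/end.png",np.hstack([cv2.resize(p,(400,300)),cv2.resize(q[70:280,130:410],(400,300),interpolation=cv2.INTER_CUBIC)]))
```

```text
[ 0.4469 -0.3109  0.3163] [0.268  1.0015 1.0549] 18.85 0.04626963280100209
```

View pics/end.png

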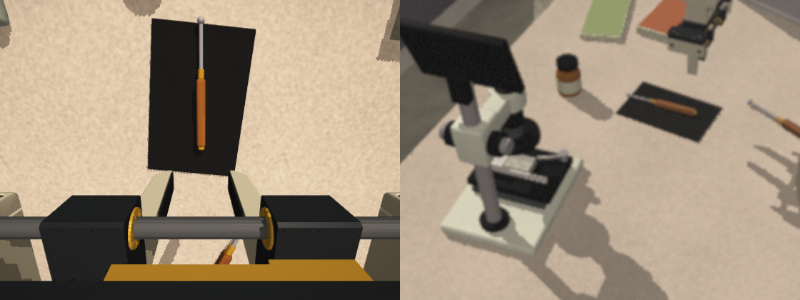

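The probe lies flat on the mat and the bystanders are undisturbed. I'll check numerically in the side view that the block moved.

Run:
```python
from h import *
c=robot.calibration("side");a=cv2.imread("pics/side0.png",0);b=cv2.cvtColor(robot.read_camera("side")[0],cv2.COLOR_BGR2GRAY)
X=np.arange(-75,30,6)
P=np.array([[*(O+U*x/1000+N*-.006),.058] for x in X]);uv=proj(c,P)
for x,(u,v) in zip(X,uv):print(x,int(u),int(v),a[int(round(v)),int(round(u))],b[int(round(v)),int(round(u))])
```

```text
-75 239 189 27 31
-69 237 189 66 32
-63 235 188 157 31
-57 233 188 172 31
-51 231 187 171 34
-45 229 187 168 31
-39 227 186 162 25
-33 225 186 171 41
-27 223 185 171 86
-21 221 185 162 161
-15 219 184 162 177
-9 217 184 174 178
-3 215 183 167 170
3 213 183 148 165
9 211 182 118 176
15 209 182 27 177
21 207 181 24 167
27 205 181 88 163
```

```bash
python3 -c "
from plant import robot
print(robot.close_job())"
```

```text
the job is handed in; nothing more can be done
None
```

The job is handed in, with no verdict returned: the block was nudged about 41 mm until the force rose from about 2.5 N to 4.9 N at the stop, and the probe lies back flat on the mat with the gripper clear.

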